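# Reverse the ratchet and clamp the loaf tin in the press

### The job

The screw press over the loaf tin was left set to unscrew. Gently flip the red direction lever on the ratchet head fully over to its clockwise (tighten) side, then swing the ratchet handle all the way back anticlockwise, feeling that it free-wheels without unscrewing, and work the handle clockwise, stroke by stroke, until the plate presses the tin's sprung lid firmly: stop when the push across the grip has risen to about 8 N, and never tighten beyond 12 N. Let go of the press at the end and leave everything else on the table alone.

Things in the scene. Friction and masses are not known exactly. Their poses are not given: they have to be found in the camera images.
- press: Fixed screw press: base plate 170 x 300 x 14 mm, two posts, grey top plate (top at z 188 mm). Turned by up to 0.7 rad. Origin: on the table straight below the screw. At handle joint 0 the handle points along the press's own -x. A loaf tin is fixed in it; the tin's sprung lid (1 mm per 300 N) lies 2 to 6 mm below the press plate, differently each time and not reported: it must be felt.
- press_axis (a point): Point on the vertical screw axis at z 209 mm. The screw's end (radius 10 mm) stands up to z 262 mm here, in a brass nut (radius 22 mm) inside the ratchet head (radius 40 mm, z 192 to 223 mm). Axes as the press's.
- handle (a joint): Ratchet handle about the screw axis, rad, -0.7 to 0.7 between stops, grows clockwise seen from above; starts at 0 to 0.4, stays where left. Free-wheeling takes 1 to 2 N at the grip, with clicks every 18 degrees (lost motion up to 0.31 rad after turning round); driving the nut slowly takes about 4 N (friction, gone at rest), plus 2 N per 100 N of plate force once the plate meets the lid.
- handle_grip (a point): Middle of the handle's black grip, 155 mm from the screw axis, z 208 mm. The grip is a level round bar of diameter 22 mm, 115 to 205 mm from the axis, pointing radially outward, with nothing tall under it. Inward of it is the neck, 26 mm wide, top at z 221 mm. The point's x axis points to the screw axis. Can be pinched from above or pushed from the side.
- lever (a joint): Direction lever, rad, -0.5 to 0.5 relative to the handle; grows clockwise seen from above. Negative (starts at -0.5 to -0.4): ratchet unscrews the nut anticlockwise and free-wheels clockwise. Positive, fully over at 0.5: it drives the nut clockwise (tightens) and free-wheels anticlockwise. Needs about 1.3 N at its tip (20 N would damage it); stays where left, no spring.
- lever_tip (a point): Near the end of the red direction lever, a fin 8 mm thick standing on the neck from z 224 to 250 mm. Its vertical pivot is on the handle's centre line, 50 mm out from the screw axis; this point is 38 mm outward of the pivot, at z 242 mm; the fin ends 41 mm from the pivot. Site x axis: along the fin to its pivot. At joint 0 the fin lies along the handle. Push it sideways near the tip.
- nut (a joint): Nut on the screw, rad; 0 at the start; grows clockwise seen from above, as the press tightens (the plate goes down 3.2 mm per rad). Stays where it is left.
- plate: Steel press plate 80 x 130 x 10 mm under the screw; origin at the centre of its underside. Goes straight down as the nut turns clockwise; it stays under load when the handle is let go.
- jar_a: Glass jar with red lid, diameter 68, 105 mm high, loose; leave it alone.
- jar_b: Amber jar with red lid, diameter 68, 105 mm high, loose; leave it alone.
- squeeze: Yellow squeeze bottle with red cap, diameter 58, 165 mm high, loose; leave it alone.
- bowl: Steel bowl, diameter 150, 55 mm high, loose; leave it alone.
- ramekin: White ramekin, diameter 80, 45 mm high, loose, near the press; leave it alone.
- spoon: Steel spoon 190 mm long lying beside the press, loose; leave it alone.
- spatula: Spatula 240 mm long with black handle, loose; leave it alone.

How it is judged (in metres and radians):
On the way, in this order (a step that is already met when the one before it is completed fails the run):
1. the direction lever is flipped over to the clockwise (tighten) side (value of joint lever above 0.35 rad), for 0.2 s.
2. the handle is swung back anticlockwise, free-wheeling: the nut has not been unscrewed (value of joint handle below -0.45 rad and value of joint nut above -0.2 rad and value of joint lever above 0.3 rad), for 0.1 s.
3. the nut is tightened until the plate presses the tin's lid with more than 80 N (contact force between plate and anything else above 80 N), for 0.2 s.
At the end, for the whole second after the job is handed in: The plate rests pressing on the tin's lid with more than 50 N, holding by itself; the lever is over on the clockwise side (joint above 0.3 rad) (contact force between plate and anything else above 50 N and value of joint lever above 0.3 rad and linear speed of plate below 0.005 m/s); the robot touches nothing.
It fails at once if the press is overtightened: the plate presses with more than 600 N (over 12 N at the grip) (contact force between plate and anything else above 600 N).
It fails at once if the direction lever is forced with more than 20 N (contact force between the fingers and lever above 20 N).
It fails at once if the nut is unscrewed by more than 0.25 rad (value of joint nut below -0.25 rad).
It fails at once if a bystander is moved by more than 30 mm (distance of any of jar_a, jar_b, squeeze, bowl, ramekin, spoon, spatula from where it was at the start of the episode above 0.03 m).
It also fails if it takes over 72 s, if anything falls off the work surface, if the arm or the gripper's body presses on something with over 40 N, if the wrist force passes 120 N, or if a joint passes its speed limit or range.

### The arm

A 6-joint arm with a two-finger parallel gripper is mounted at the origin on the work surface. World frame = base frame: x ahead of the robot, y to its left, z up, the work surface at z = 0. Lengths are in m, angles in degrees, forces in N, time in s.
With the tool pointing down it reaches from about 0.35 to 0.975 m from the base axis. Payload 4.9 kg.
Tool frame: the origin (TCP) lies midway between the tips of the shut fingers; the grasp point (between the pads) lies ctrl.grip_point_offset behind it (ctrl.grip_point_offset is the distance from the TCP to the grasp point, in m); x points along the fingers, y is the direction in which the jaws open and shut, and the axes are right-handed (so a half turn about x gives the same grasp; the last joint's range is limited). The gripper opens to 85 mm and grips with 20 to 120 N. Pads are 22 mm wide; open, the fingers measure 114 mm over their backs; the gripper's body (76 mm by 85 mm) begins 54 mm behind the grasp point. The pads swing forward as they close: fully open they stand 13 mm farther back than shut.
Start: joints at [-82.449, 3.019, 92.412, -0, 84.569, -6.818], TCP at [0.155, -0.605, 0.231] pointing down, gripper open.
Joint ranges: [-172.51, 172.51], [-57.92, 126.97], [3.15, 148.05], [-58.71, 238.71], [5.1, 150.11], [-179.66, 179.66]. Speed limits (degrees/s): [147.25, 147.25, 180, 180, 180, 180].

### API

Orientations are given as a 3x3 rotation matrix whose columns are the frame's x, y, z axes.
In Python, from workcell import ctrl, viewer gives the robot as it stands.
- The arm moves only by the tool servo_tool, never from a script. Its argument "series" is a list that holds one entry, the list of rows, each a list of 7 numbers: the opening, from 0 (shut) to 1 (fully open), then the shift along the tool's x, y, z in m, then the turn, a rotation vector about the tool's x, y, z in degrees. In form: [[[jaw, tx, ty, tz, ax, ay, az], ...]]. A call has exactly 10 rows; each row shifts and turns the commanded pose from where the row before left it, along the tool's axes as they then stand; what a row does not reach is not made up. A row lasts 1/12 s, in which the tool goes at most 41.7 mm and 7.16 degrees, less where a joint would pass 70% of its speed; a pose out of reach is approached as far as the arm can. A call with a gripper value outside its range is refused whole. The fingers move at their own pace and stop on an object; the grip force is fixed at half the most. Time passes only in rows, so rows that do not move let the fingers close, or fill a call up. It gives the time, the measured TCP pose, the force and the opening at its end, in the units of the state.
- ctrl.sense(): the state, without advancing time (a new reading comes with each control period).
- viewer.read_camera(name): name is "scene" or "top"; returns a dict with "frame" (480x640x3 uint8, red, green, blue), "depth" (480x640 float32, m along the optical axis (not along the pixel's ray), 0 where there is no reading), "mtx" (3x3 intrinsics, pixels), "dist" ([k1, k2, p1, p2, k3] as OpenCV has them; the pictures are not rectified), "R" (3x3) and "t" (3): a world point X has camera coordinates R X + t. Camera axes: x right, y down, z forward; pixel columns grow to the right and rows downward; lengths in m; the calibration is good to about 2 mm. A picture is of the moment at which its call begins.
- ctrl.hand_in(): hands the job in, once; it reports no verdict.
The state is a dict: "time_s": time; "qpos": joint angles; "qvel": joint speeds; "effort": joint torques, N m; "tcp_pos": TCP position; "ee_rot": TCP orientation; "force": force on the tool from outside, world axes, zero at the start; "ft_torque": the same for the moment, N m; "finger_gap": finger opening in m.
Only numpy, scipy, OpenCV 4.12 (cv2) and the standard library are available. Lean on these libraries where they do the work, as an engineer would, in place of code of your own. Each camera call takes 0.05 s, during which the arm holds its last target.

## Working session

There is one attempt and no reset: what is moved stays moved. The work goes in short steps, Python scripts to look and compute and a tool call to move; the robot and the scene stay as the last step left them, time stands still between calls to the robot, and variables do not carry over. Pictures are saved under pics/ and viewed, and the job is handed in when it is done.

Besides the shell and the picture viewer there is one more tool, called after "Request:" as name([rows], argument=value, ...), one row to a line, values as JSON. servo_tool: Moves the arm, as the interface text tells. Its arguments: {"type":"object","properties":{"series":{"type":"array"}},"required":["series"]}

```bash
mkdir -p pics; ls
python3 - <<'E'
from workcell import ctrl, viewer
import cv2,numpy as np
s=ctrl.sense(); print(s, ctrl.grip_point_offset)
for n in("scene","top"):
    c=viewer.read_camera(n); cv2.imwrite(f"pics/{n}0.png",c["frame"][:,:,::-1]); print(n,c["mtx"],c["dist"],c["R"],c["t"])
    np.savez(f"{n}0.npz",**c)
E
```

```text
pics
{'time_s': 0.0, 'qpos': array([-8.24472304e+01,  3.05633993e+00,  9.24913610e+01, -5.72272345e-04,
        8.45693422e+01, -6.81933951e+00]), 'qvel': array([-0.05299908, -0.06991497,  0.027608  , -0.00265941,  0.05961825,
        0.07846248]), 'effort': array([ 1.38169071e-03, -3.93682766e+01, -3.70176923e+01,  1.68891290e-05,
        6.93491864e-03,  3.23711149e-06]), 'tcp_pos': array([ 0.15503997, -0.60482429,  0.23008059]), 'ee_rot': array([[-2.78359460e-04,  2.48219007e-01, -9.68703901e-01],
       [ 2.02375811e-03, -9.68701815e-01, -2.48219054e-01],
       [-9.99997913e-01, -2.02951650e-03, -2.32687914e-04]]), 'force': array([ 0.18214134, -0.50475026,  0.61065333]), 'ft_torque': array([ 0.00016202, -0.03579526, -0.0128919 ]), 'finger_gap': 0.08553785219412394} 0.0187
scene [[532.32196266   0.         322.0382679 ]
 [  0.         532.32196266 238.660065  ]
 [  0.           0.           1.        ]] [0.01648151 0.         0.         0.         0.        ] [[ 0.74282875  0.66938833  0.01116731]
 [ 0.55977977 -0.61187233 -0.55880127]
 [-0.36722208  0.42134488 -0.82922641]] [-0.38808747 -0.27317371  1.79778165]
top [[590.88728569   0.         319.31075559]
 [  0.         590.88728569 227.60900515]
 [  0.           0.           1.        ]] [0.03832254 0.         0.         0.         0.        ] [[ 1.39968866e-02 -9.99901822e-01 -6.58164733e-04]
 [-9.77580028e-01 -1.35461079e-02 -2.10128039e-01]
 [ 2.10098493e-01  3.58454704e-03 -9.77673654e-01]] [-0.05395343  0.57306667  2.0040341 ]
```

View pics/scene0.png

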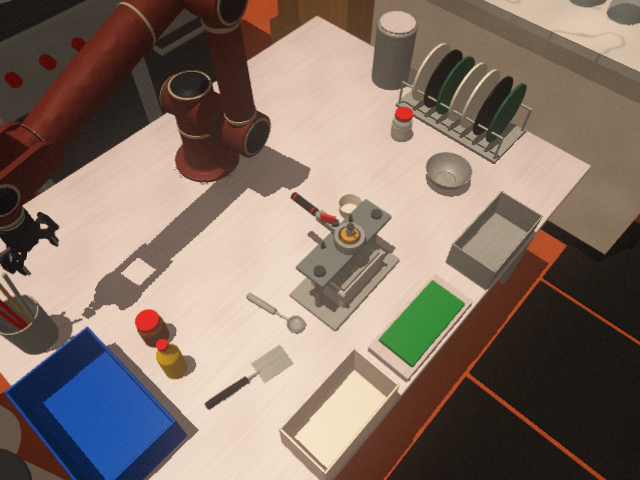

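View pics/top0.png

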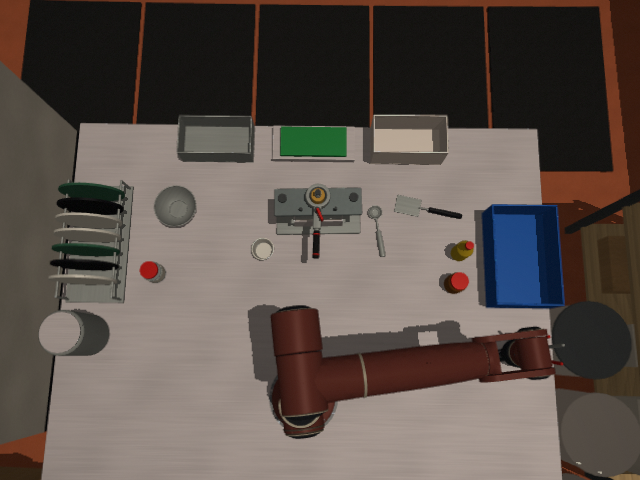

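The top view shows the screw and nut near (318,195), the red lever near (319,213), and the black grip near (316,243). The handle points towards the robot, with the ramekin at (262,249) and the spoon near (378,230). Next I'll measure these points.

```bash
cat > h.py <<'E'
import numpy as np,cv2
def ray(c,u,v):
    p=cv2.undistortPoints(np.array([[[u,v]]],float),c["mtx"],c["dist"])[0,0]
    R=c["R"];o=-R.T@c["t"];d=R.T@np.array([p[0],p[1],1]);return o,d
def onz(c,u,v,z):
    o,d=ray(c,u,v);return o+d*(z-o[2])/d[2]
def cloud(c):
    # world points for every pixel with depth
    h,w=c["depth"].shape;uu,vv=np.meshgrid(np.arange(w),np.arange(h))
    p=cv2.undistortPoints(np.stack([uu,vv],-1).reshape(-1,1,2).astype(float),c["mtx"],c["dist"]).reshape(h,w,2)
    P=np.dstack([p,np.ones((h,w))])*c["depth"][...,None]
    return (P-c["t"])@c["R"]
E
python3 - <<'E'
from h import *
for n in("top","scene"):
    c=dict(np.load(n+"0.npz"));f=c["frame"];W=cloud(c)
    hsv=cv2.cvtColor(f,cv2.COLOR_RGB2HSV).astype(int);H,S,V=hsv[...,0],hsv[...,1],hsv[...,2]
    x0,x1,y0,y1=(270,370,180,265) if n=="top" else (280,400,185,330)
    box=np.zeros(H.shape,bool);box[y0:y1,x0:x1]=1
    X=W[...,0];Z=W[...,2]
    M={"red":((H<6)|(H>174))&(S>150)&(V>70),"black":(V<60),"brass":(H>8)&(H<25)&(S>120),"topplate":(abs(Z-.188)<.006)}
    for k,m in M.items():
        m=m&box
        nn,lab,st,ce=cv2.connectedComponentsWithStats(m.astype(np.uint8))
        for i in range(1,nn):
            if st[i,4]>12:
                q=W[lab==i];print(n,k,st[i],ce[i].round(1),"med",np.median(q,0).round(4),"z",np.percentile(q[:,2],[5,95]).round(3))
                if k=="topplate" and st[i,4]>300:
                    pts=q[:,:2].astype(np.float32);r=cv2.minAreaRect(pts);print("rect",r)
    cv2.imwrite(f"pics/{n}z.png",cv2.resize(f[y0:y1,x0:x1,::-1],None,fx=6,fy=6 if n=="top" else 4,interpolation=cv2.INTER_CUBIC)[:600,:800])
E
```

```text
top red [316 208   7  13  38] [319.3 213.9] med [ 0.5785 -0.0451  0.2472] z [0.227 0.256]
top black [315 190   5   6  24] [317.1 192.5] med [ 0.6453 -0.0378  0.2611] z [0.247 0.271]
top black [276 192  45  34 253] [296.6 215.2] med [0.6051 0.0305 0.1009] z [0.007 0.221]
top black [349 193   9   9  64] [353.  196.9] med [ 0.6503 -0.156   0.1969] z [0.19  0.206]
top black [278 194   9   9  62] [281.7 198. ] med [0.6428 0.0781 0.1968] z [0.189 0.203]
top black [322 215  28   7 101] [336.8 216.6] med [ 0.6033 -0.1061  0.1041] z [0.012 0.182]
top black [302 227   8   7  46] [305.5 230. ] med [0.5754 0.0033 0.0136] z [0.004 0.025]
top black [314 230   6   3  15] [316.2 231.2] med [ 0.5263 -0.0361  0.2182] z [0.212 0.785]
top black [313 235   7  18 109] [315.5 243.4] med [ 0.4886 -0.0363  0.2177] z [0.209 0.227]
top black [313 255   6   3  18] [315.5 256. ] med [ 0.4468 -0.0357  0.2205] z [0.211 0.229]
top brass [311 188  14  16 135] [317.5 196.4] med [ 0.6394 -0.0409  0.2262] z [0.193 0.239]
top topplate [274 189  40  27 685] [291.8 202.9] med [0.6258 0.0456 0.1883] z [0.183 0.193]
rect ((
[... 407 characters left out ...]

scene red [310 207   6   6  15] [312.1 209.2] med [ 0.5208 -0.041   0.2181] z [0.209 0.222]
scene red [320 213  16  10 103] [327.2 217.8] med [ 0.5801 -0.05    0.2443] z [0.228 0.253]
scene brass [341 227  18  17 187] [348.8 236.6] med [ 0.6557 -0.0488  0.2268] z [0.21  0.233]
scene topplate [341 199  51  47 856] [368.1 218.6] med [0.6375 0.0538 0.1883] z [0.184 0.192]
rect ((0.6359366774559021, 0.04546740651130676), (0.0937156230211258, 0.12501686811447144), 0.8407304286956787)
scene topplate [ 296  232   62   56 1344] [324.4 261.1] med [ 0.6388 -0.1243  0.1881] z [0.184 0.192]
rect ((0.6395636200904846, -0.11513499170541763), (0.09340585768222809, 0.14237676560878754), 1.0596603155136108)
```

View pics/topz.png

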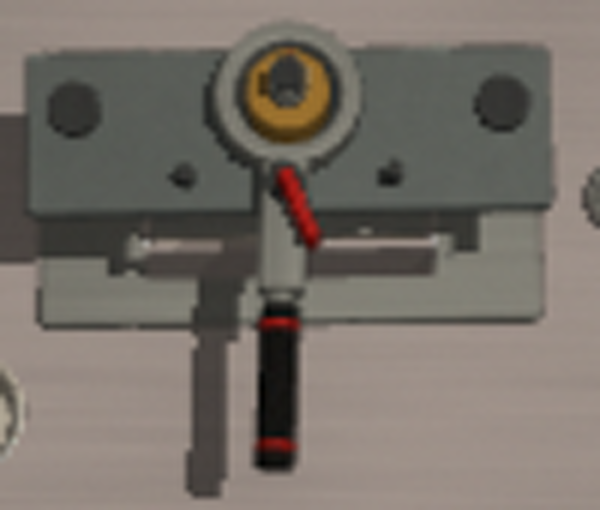

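Measurements:

| Item | Value |
|---|---|
| Screw axis | about (0.646, -0.040) |
| Grip | about (0.489, -0.036), radius 0.157 (155 mm given) |
| Press yaw | about 0.03 rad |
| Handle joint | about 0.05 rad |
| Lever | lies on the -y (negative) side, as it should at the start |

I'll shut the jaws, rise and approach on the lever's -y side.

Request:
servo_tool([
  [[0, -0.035, 0, 0, 7.1, 0, 0], [0, -0.035, 0, 0, 7.1, 0, 0], [0, 0, -0.03, -0.0237, 0, 0, 0], [0, 0, -0.03, -0.0237, 0, 0, 0], [0, 0, -0.03, -0.0237, 0, 0, 0], [0, 0, -0.03, -0.0237, 0, 0, 0], [0, 0, -0.03, -0.0237, 0, 0, 0], [0, 0, -0.03, -0.0237, 0, 0, 0], [0, 0, -0.03, -0.0237, 0, 0, 0], [0, 0, -0.03, -0.0237, 0, 0, 0]],
])

```text
time_s: 0.93
tcp_pos: [0.3446, -0.3631, 0.3008]
ee_rot: [[-0.0, 0.003, -1.0], [0.0, -1.0, -0.003], [-1.0, -0.0, 0.0]]
force: [0.9, -0.4, 0.6]
finger_gap: -0.0006
```

Request:
servo_tool([
  [[0, 0, -0.03, -0.0237, 0, 0, 0], [0, 0, -0.03, -0.0237, 0, 0, 0], [0, 0, -0.03, -0.0237, 0, 0, 0], [0, 0, -0.03, -0.0237, 0, 0, 0], [0, 0, -0.03, -0.0237, 0, 0, 0], [0, 0, -0.03, -0.0237, 0, 0, 0], [0, 0, -0.03, -0.0237, 0, 0, 0], [0, 0, -0.03, -0.0237, 0, 0, 0], [0, 0, -0.022, -0.021, 0, 0, 0], [0, 0, 0, 0, 0, 0, 0]],
])

```text
time_s: 1.77
tcp_pos: [0.5559, -0.0982, 0.3003]
ee_rot: [[-0.0, 0.008, -1.0], [0.002, -1.0, -0.008], [-1.0, -0.002, 0.0]]
force: [-1.0, 0.4, -0.3]
finger_gap: 0.0002
```

Request:
servo_tool([
  [[0, 0.02, 0, 0, 0, 0, 0], [0, 0.02, 0, 0, 0, 0, 0], [0, 0.015, 0, 0, 0, 0, 0], [0, 0.012, 0, 0, 0, 0, 0], [0, 0, 0, 0, 0, 0, 0], [0, 0, 0, 0, 0, 0, 0], [0, 0, 0, 0, 0, 0, 0], [0, 0, 0, 0, 0, 0, 0], [0, 0, 0, 0, 0, 0, 0], [0, 0, 0, 0, 0, 0, 0]],
])

```text
time_s: 2.6
tcp_pos: [0.5543, -0.1024, 0.2354]
ee_rot: [[0.002, 0.003, -1.0], [-0.001, -1.0, -0.003], [-1.0, 0.001, -0.002]]
force: [0.5, -0.1, -0.3]
finger_gap: -0.0
```

```bash
cat > look.py <<'E'
import sys
from workcell import ctrl, viewer
from h import *
t=sys.argv[1]
for n,(x0,x1,y0,y1) in {"top":(250,390,170,275),"scene":(250,410,160,280)}.items():
    c=viewer.read_camera(n);np.savez(f"{n}{t}.npz",**c)
    im=cv2.resize(c["frame"][y0:y1,x0:x1,::-1],None,fx=5,fy=5,interpolation=cv2.INTER_CUBIC)
    cv2.imwrite(f"pics/{n}{t}.png",im)
s=ctrl.sense();print(s["time_s"],s["tcp_pos"].round(4),s["force"].round(2))
E
python3 look.py 1
```

```text
2.7 [ 0.554  -0.1023  0.2349] [0.14 0.4  0.01]
```

View pics/top1.png

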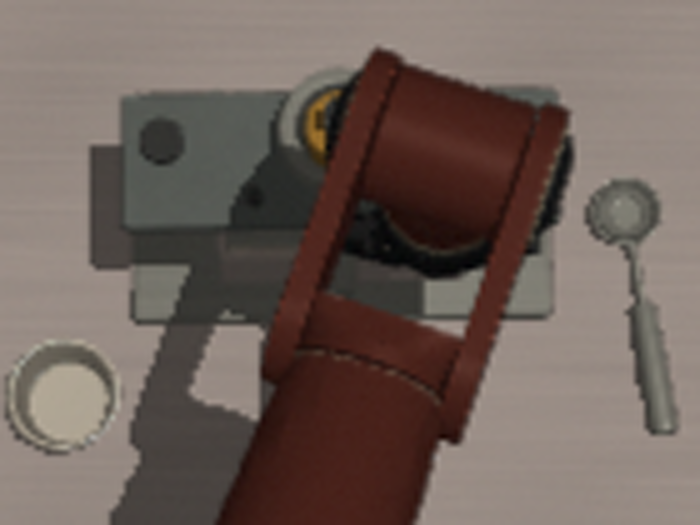

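View pics/scene1.png

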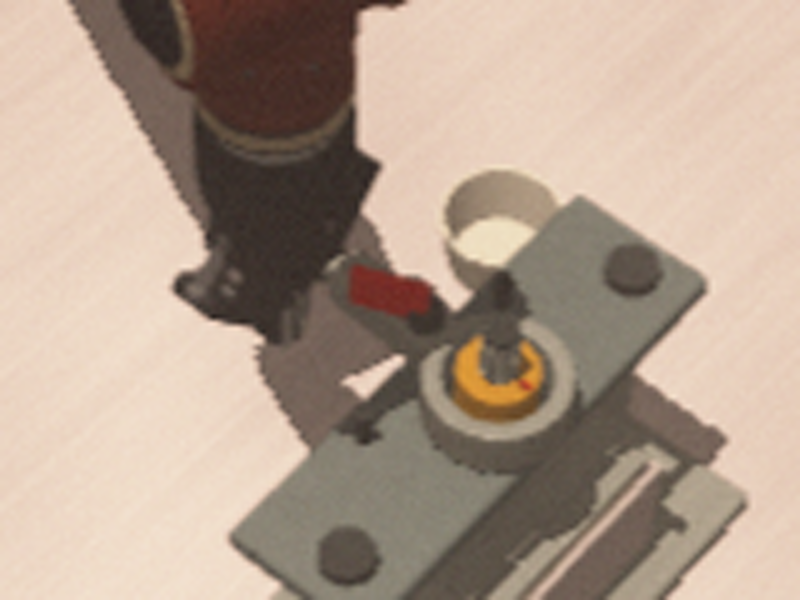

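In the scene view the shut fingers are at (280,320), left of the red fin at (390,290), and the gap is clear. I'll push slowly towards +y.

Request:
servo_tool([
  [[0, 0, -0.004, 0, 0, 0, 0], [0, 0, -0.004, 0, 0, 0, 0], [0, 0, -0.004, 0, 0, 0, 0], [0, 0, -0.004, 0, 0, 0, 0], [0, 0, -0.004, 0, 0, 0, 0], [0, 0, -0.003, 0, 0, 0, 0], [0, 0, -0.002, 0, 0, 0, 0], [0, 0, -0.002, 0, 0, 0, 0], [0, 0, -0.002, 0, 0, 0, 0], [0, 0, -0.002, 0, 0, 0, 0]],
])

```text
time_s: 3.53
tcp_pos: [0.5537, -0.0711, 0.2343]
ee_rot: [[0.0, 0.003, -1.0], [-0.0, -1.0, -0.003], [-1.0, 0.0, -0.0]]
force: [-0.5, -0.1, 0.2]
finger_gap: -0.0002
```

Request:
servo_tool([
  [[0, 0, -0.0015, 0, 0, 0, 0], [0, 0, -0.0015, 0, 0, 0, 0], [0, 0, -0.0015, 0, 0, 0, 0], [0, 0, -0.0015, 0, 0, 0, 0], [0, 0, -0.0015, 0, 0, 0, 0], [0, 0, -0.0015, 0, 0, 0, 0], [0, 0, -0.0015, 0, 0, 0, 0], [0, 0, -0.0015, 0, 0, 0, 0], [0, 0, -0.0015, 0, 0, 0, 0], [0, 0, -0.0015, 0, 0, 0, 0]],
])

```text
time_s: 4.37
tcp_pos: [0.5517, -0.0568, 0.2342]
ee_rot: [[-0.006, 0.003, -1.0], [-0.001, -1.0, -0.003], [-1.0, 0.001, 0.006]]
force: [-9.8, -3.5, 3.2]
finger_gap: 0.0001
```

The finger's corner is catching on the end of the fin, with 9.8 N along x. I'll back off and shift inward before pushing again.

Request:
servo_tool([
  [[0, 0, 0.005, 0, 0, 0, 0], [0, 0, 0.005, 0, 0, 0, 0], [0, 0, 0.005, 0, 0, 0, 0], [0, 0, 0.003, -0.002, 0, 0, 0], [0, 0, 0, -0.004, 0, 0, 0], [0, 0, 0, -0.004, 0, 0, 0], [0, 0, 0, -0.002, 0, 0, 0], [0, 0, 0, 0, 0, 0, 0], [0, 0, 0, 0, 0, 0, 0], [0, 0, 0, 0, 0, 0, 0]],
])

```text
time_s: 5.2
tcp_pos: [0.5658, -0.074, 0.2342]
ee_rot: [[-0.0, 0.003, -1.0], [0.0, -1.0, -0.003], [-1.0, -0.0, 0.0]]
force: [0.5, -0.6, -0.2]
finger_gap: -0.0001
```

```bash
python3 look.py 2
```

```text
5.3 [ 0.5657 -0.0741  0.2343] [ 0.54  0.21 -0.45]
```

View pics/scene2.png

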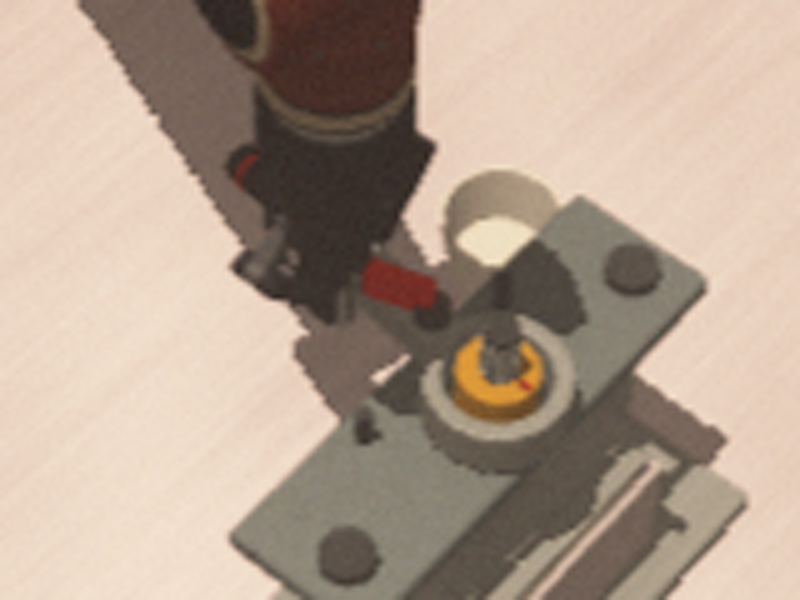

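Request:
servo_tool([
  [[0, 0, -0.003, 0, 0, 0, 0], [0, 0, -0.002, 0, 0, 0, 0], [0, 0, -0.002, 0, 0, 0, 0], [0, 0, -0.002, 0, 0, 0, 0], [0, 0, -0.0015, 0, 0, 0, 0], [0, 0, -0.0015, 0, 0, 0, 0], [0, 0, -0.0015, 0, 0, 0, 0], [0, 0, -0.0015, 0, 0, 0, 0], [0, 0, -0.001, 0, 0, 0, 0], [0, 0, -0.001, 0, 0, 0, 0]],
])

```text
time_s: 6.13
tcp_pos: [0.5657, -0.0571, 0.2343]
ee_rot: [[0.0, 0.003, -1.0], [-0.0, -1.0, -0.003], [-1.0, 0.0, -0.0]]
force: [-1.1, -1.6, -0.2]
finger_gap: 0.0002
```

Request:
servo_tool([
  [[0, 0, -0.0015, 0, 0, 0, 0], [0, 0, -0.0015, 0, 0, 0, 0], [0, 0, -0.0015, 0, 0, 0, 0], [0, 0, -0.0015, 0, 0, 0, 0], [0, 0, -0.0015, 0, 0, 0, 0], [0, 0, -0.0015, 0.001, 0, 0, 0], [0, 0, -0.0015, 0.001, 0, 0, 0], [0, 0, -0.0015, 0.001, 0, 0, 0], [0, 0, -0.0015, 0.001, 0, 0, 0], [0, 0, 0, 0, 0, 0, 0]],
])

```text
time_s: 6.97
tcp_pos: [0.5616, -0.0434, 0.2345]
ee_rot: [[0.0, 0.003, -1.0], [0.0, -1.0, -0.003], [-1.0, -0.0, -0.0]]
force: [1.1, -1.2, -0.3]
finger_gap: -0.0
```

```bash
python3 look.py 3
```

```text
7.0667 [ 0.5616 -0.0435  0.2344] [-0.69  0.21  1.02]
```

View pics/scene3.png

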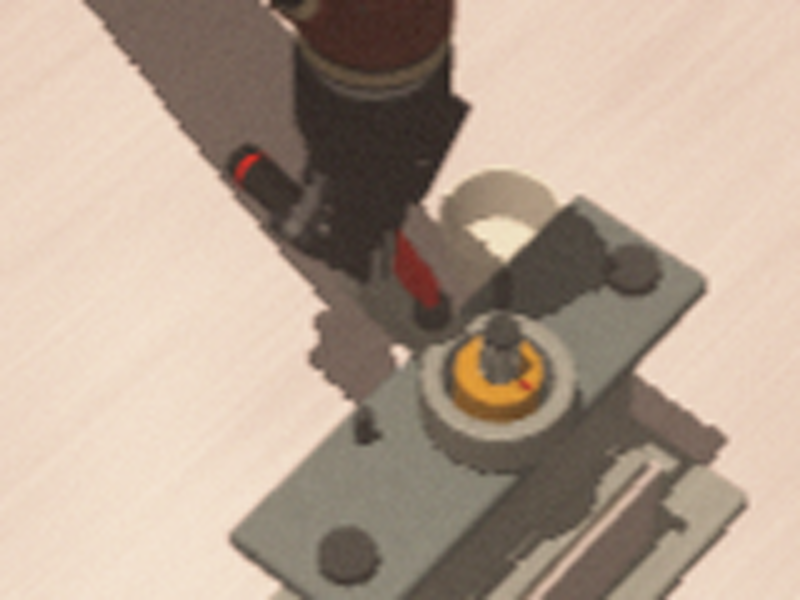

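The fin now slants to the +y side in the scene view, from (435,305) to (400,240). I'll keep pushing gently until it reaches its stop.

Request:
servo_tool([
  [[0, 0, -0.0012, 0.001, 0, 0, 0], [0, 0, -0.0012, 0.001, 0, 0, 0], [0, 0, -0.0012, 0.001, 0, 0, 0], [0, 0, -0.0012, 0.001, 0, 0, 0], [0, 0, -0.001, 0, 0, 0, 0], [0, 0, -0.001, 0, 0, 0, 0], [0, 0, -0.001, 0, 0, 0, 0], [0, 0, 0, 0, 0, 0, 0], [0, 0, 0, 0, 0, 0, 0], [0, 0, 0, 0, 0, 0, 0]],
])

```text
time_s: 7.9
tcp_pos: [0.5576, -0.0358, 0.2343]
ee_rot: [[-0.0, 0.003, -1.0], [0.0, -1.0, -0.003], [-1.0, -0.0, 0.0]]
force: [-0.1, 0.3, 0.7]
finger_gap: -0.0
```

```bash
cat > lev.py <<'E'
import sys
from h import *
c=dict(np.load(sys.argv[1]));f=c["frame"]
hsv=cv2.cvtColor(f,cv2.COLOR_RGB2HSV).astype(int);H,S,V=hsv[...,0],hsv[...,1],hsv[...,2]
m=((H<6)|(H>172))&(S>140)&(V>60);W=cloud(c);m&=(abs(W[...,0]-.585)<.05)&(abs(W[...,1]+.04)<.06)&(W[...,2]>.222)&(W[...,2]<.26)
q=W[m];vv,uu=np.nonzero(m);print(len(q),uu.min(),uu.max(),vv.min(),vv.max())
vx,vy,x,y=cv2.fitLine(q[:,:2].astype(np.float32),cv2.DIST_L2,0,.01,.01).ravel();s=-np.sign(vx)
print("mean",q.mean(0).round(4),"angle about -x toward +y:",np.arctan2(s*vy,-s*vx).round(3), "ext",q.min(0).round(3),q.max(0).round(3))
E
python3 look.py 4; for i in 1 3 4; do python3 lev.py scene$i.npz;done
```

```text
8.0 [ 0.5576 -0.0358  0.2343] [ 0.37 -0.82 -0.82]
111 320 335 213 222
mean [ 0.5804 -0.0493  0.2415] angle about -x toward +y: -0.432 ext [ 0.563 -0.059  0.222] [ 0.601 -0.039  0.256]
66 329 337 207 220
mean [ 0.5839 -0.0319  0.2434] angle about -x toward +y: 0.285 ext [ 0.566 -0.039  0.228] [ 0.602 -0.021  0.255]
66 330 337 205 220
mean [ 0.5831 -0.0279  0.2434] angle about -x toward +y: 0.441 ext [ 0.563 -0.038  0.227] [ 0.603 -0.015  0.253]
```

View pics/scene4.png

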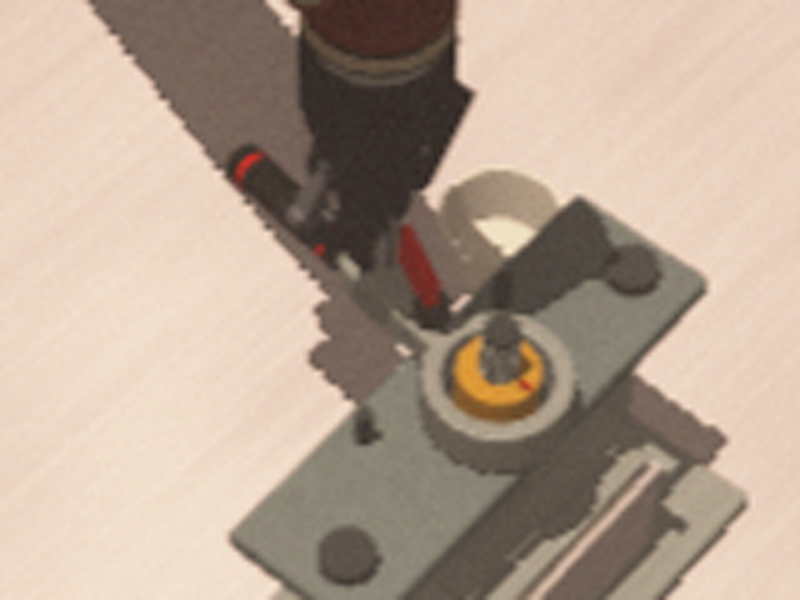

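The lever is at about 0.42 rad relative to the handle and still moves lightly. A little more push should reach the stop.

Request:
servo_tool([
  [[0, 0, -0.001, 0, 0, 0, 0], [0, 0, -0.001, 0, 0, 0, 0], [0, 0, -0.001, 0, 0, 0, 0], [0, 0, -0.001, 0, 0, 0, 0], [0, 0, 0, 0, 0, 0, 0], [0, 0, 0, 0, 0, 0, 0], [0, 0, 0, 0, 0, 0, 0], [0, 0, 0, 0, 0, 0, 0], [0, 0, 0, 0, 0, 0, 0], [0, 0, 0, 0, 0, 0, 0]],
])

```text
time_s: 8.83
tcp_pos: [0.5576, -0.0319, 0.2343]
ee_rot: [[0.0, 0.003, -1.0], [0.0, -1.0, -0.003], [-1.0, -0.0, -0.0]]
force: [0.9, -0.0, 0.4]
finger_gap: 0.0003
```

```bash
python3 look.py 5; python3 lev.py scene5.npz
```

```text
8.9333 [ 0.5576 -0.0319  0.2343] [ 0.73 -0.97 -0.09]
64 331 337 205 220
mean [ 0.5835 -0.0264  0.2438] angle about -x toward +y: 0.531 ext [ 0.564 -0.037  0.223] [ 0.602 -0.012  0.254]
```

Request:
servo_tool([
  [[0, 0, 0, 0, 0, 0, 0], [0, 0, 0, 0, 0, 0, 0], [0, 0, 0, 0, 0, 0, 0], [0, 0, 0, 0, 0, 0, 0], [0, 0, 0, 0, 0, 0, 0], [0, 0, 0, 0, 0, 0, 0], [0, 0, -0.001, 0, 0, 0, 0], [0, 0, -0.001, 0, 0, 0, 0], [0, 0, -0.001, 0, 0, 0, 0], [0, 0, -0.001, 0, 0, 0, 0]],
])

```text
time_s: 9.77
tcp_pos: [0.5576, -0.0281, 0.2343]
ee_rot: [[-0.0, 0.003, -1.0], [-0.001, -1.0, -0.003], [-1.0, 0.001, 0.0]]
force: [-0.2, -1.8, 0.2]
finger_gap: 0.0
```

```bash
python3 look.py 6; python3 lev.py scene6.npz
```

```text
9.8667 [ 0.5576 -0.0279  0.2343] [-0.31 -1.18 -0.8 ]
59 332 337 205 220
mean [ 0.5841 -0.0243  0.2441] angle about -x toward +y: 0.601 ext [ 0.564 -0.038  0.224] [ 0.601 -0.011  0.254]
```

View pics/scene6.png

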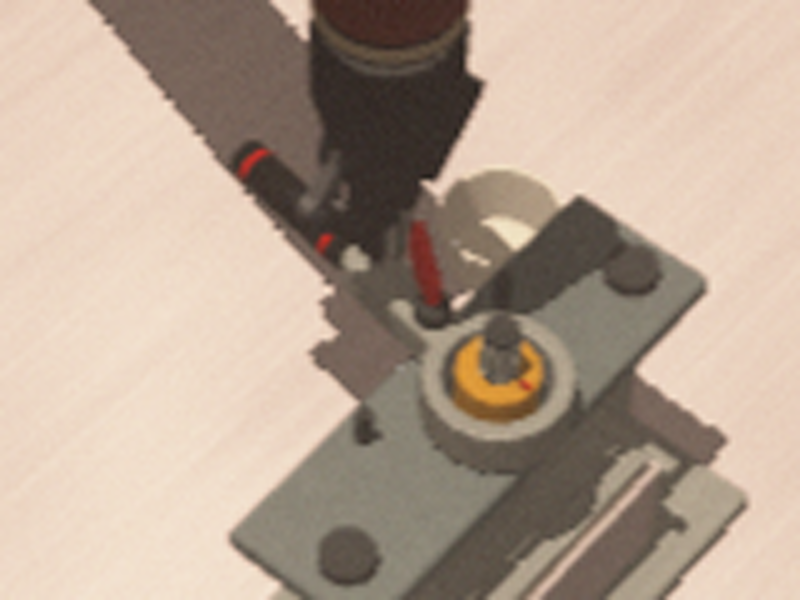

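The fin is against its stop and the handle has started to follow: the grip end has moved from (240,160) to (250,155). I'll back off, lift, and straddle the grip with the jaws half open.

Request:
servo_tool([
  [[0, 0, 0.004, 0, 0, 0, 0], [0, 0, 0.004, 0, 0, 0, 0], [0, -0.03, 0, 0, 0, 0, 0], [0, -0.03, 0, 0, 0, 0, 0], [0.5, 0, -0.003, 0.022, 0, 0, 0], [0.5, 0, -0.003, 0.022, 0, 0, 0], [0.5, 0, -0.004, 0.022, 0, 0, 0], [0.5, 0, 0, 0, 0, 0, 0], [0.5, 0, 0, 0, 0, 0, 0], [0.5, 0, 0, 0, 0, 0, 0]],
])

```text
time_s: 10.7
tcp_pos: [0.492, -0.0263, 0.2945]
ee_rot: [[0.001, 0.003, -1.0], [0.0, -1.0, -0.003], [-1.0, -0.0, -0.001]]
force: [0.3, -0.8, -0.1]
finger_gap: 0.0427
```

```bash
python3 look.py 7; python3 lev.py scene7.npz
```

```text
10.8 [ 0.4922 -0.0263  0.2942] [ 0.04 -0.6   0.07]
59 332 337 204 220
mean [ 0.5842 -0.0243  0.2444] angle about -x toward +y: 0.617 ext [ 0.565 -0.036  0.229] [ 0.6   -0.006  0.255]
```

View pics/scene7.png

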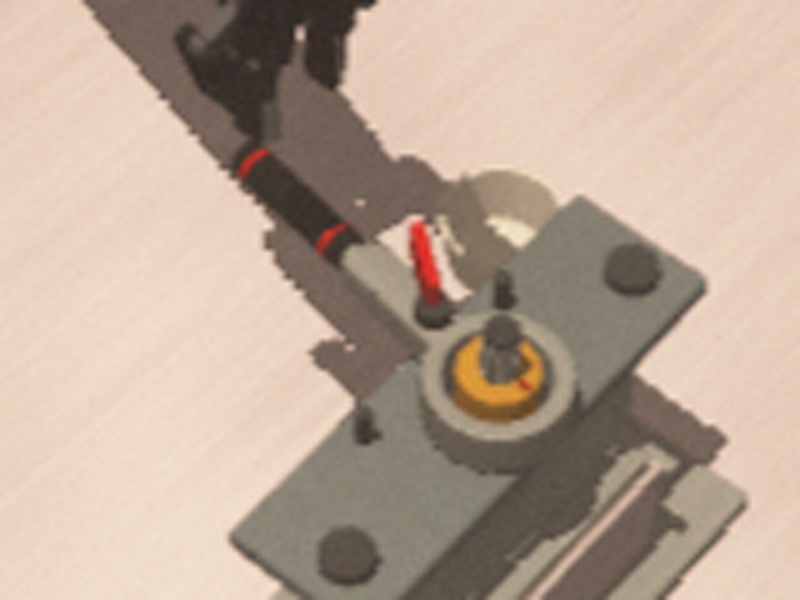

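View pics/top7.png

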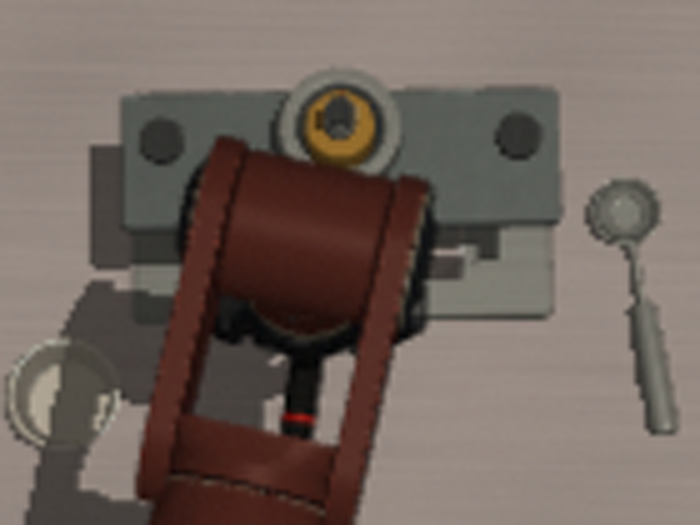

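The lever is well over in the clear scene view, from (430,300) to (418,225). The grip's red bands are at (255,165) and (333,237).

Run:
```python
from h import *
c=dict(np.load("scene7.npz"))
for u,v in((255,165),(333,237)):print(onz(c,250+u/5,160+v/5,.215).round(4))
```

```text
[ 0.4602 -0.0196  0.215 ]
[ 0.5243 -0.0273  0.215 ]
```

The grip centre measures (0.492, -0.023), radius 0.155 as given. I'll descend to straddle it.

Request:
servo_tool([
  [[0.5, 0.025, -0.002, 0, 3, 0, 0], [0.5, 0.025, 0, 0, 3, 0, 0], [0.5, 0.02, 0, 0, 0, 0, 0], [0.5, 0.015, 0, 0, 0, 0, 0], [0.5, 0.01, 0, 0, 0, 0, 0], [0.5, 0.01, 0, 0, 0, 0, 0], [0.5, 0, 0, 0, 0, 0, 0], [0.5, 0, 0, 0, 0, 0, 0], [0.5, 0, 0, 0, 0, 0, 0], [0.5, 0, 0, 0, 0, 0, 0]],
])

```text
time_s: 11.63
tcp_pos: [0.4924, -0.0243, 0.1907]
ee_rot: [[0.002, -0.102, -0.995], [-0.0, -0.995, 0.102], [-1.0, 0.0, -0.002]]
force: [-0.3, -0.4, -0.0]
finger_gap: 0.0423
```

I'll swing anticlockwise along the arc, with the tool turning along with the handle.

Request:
servo_tool([
  [[0.5, 0, 0.0054, -0.0001, -2, 0, 0], [0.5, 0, 0.0054, -0.0001, -2, 0, 0], [0.5, 0, 0.0081, -0.0002, -3, 0, 0], [0.5, 0, 0.0081, -0.0002, -3, 0, 0], [0.5, 0, 0.0108, -0.0004, -4, 0, 0], [0.5, 0, 0.0108, -0.0004, -4, 0, 0], [0.5, 0, 0.0108, -0.0004, -4, 0, 0], [0.5, 0, 0.0108, -0.0004, -4, 0, 0], [0.5, 0, 0.0108, -0.0004, -4, 0, 0], [0.5, 0, 0.0108, -0.0004, -4, 0, 0]],
])

```text
time_s: 12.47
tcp_pos: [0.5097, -0.1133, 0.1905]
ee_rot: [[0.001, 0.475, -0.88], [0.0, -0.88, -0.475], [-1.0, 0.001, -0.001]]
force: [-0.5, 1.1, 1.2]
finger_gap: 0.0429
```

Request:
servo_tool([
  [[0.5, 0, 0.0081, -0.0002, -3, 0, 0], [0.5, 0, 0.0081, -0.0002, -3, 0, 0], [0.5, 0, 0.0054, -0.0001, -2, 0, 0], [0.5, 0, 0.0054, -0.0001, -2, 0, 0], [0.5, 0, 0.0054, -0.0001, -2, 0, 0], [0.5, 0, 0.0027, 0, -1, 0, 0], [0.5, 0, 0.0027, 0, -1, 0, 0], [0.5, 0, 0, 0, 0, 0, 0], [0.5, 0, 0, 0, 0, 0, 0], [0.5, 0, 0, 0, 0, 0, 0]],
])

```text
time_s: 13.3
tcp_pos: [0.531, -0.1437, 0.1895]
ee_rot: [[0.0, 0.671, -0.741], [-0.0, -0.741, -0.671], [-1.0, 0.001, -0.0]]
force: [-0.1, 0.1, 0.0]
finger_gap: 0.0426
```

```bash
python3 look.py 8; python3 lev.py scene8.npz
```

```text
13.4 [ 0.5309 -0.1436  0.1893] [0.18 0.07 0.88]
97 317 330 220 231
mean [ 0.5906 -0.0761  0.2417] angle about -x toward +y: -0.142 ext [ 0.568 -0.082  0.223] [ 0.611 -0.07   0.255]
```

View pics/scene8.png

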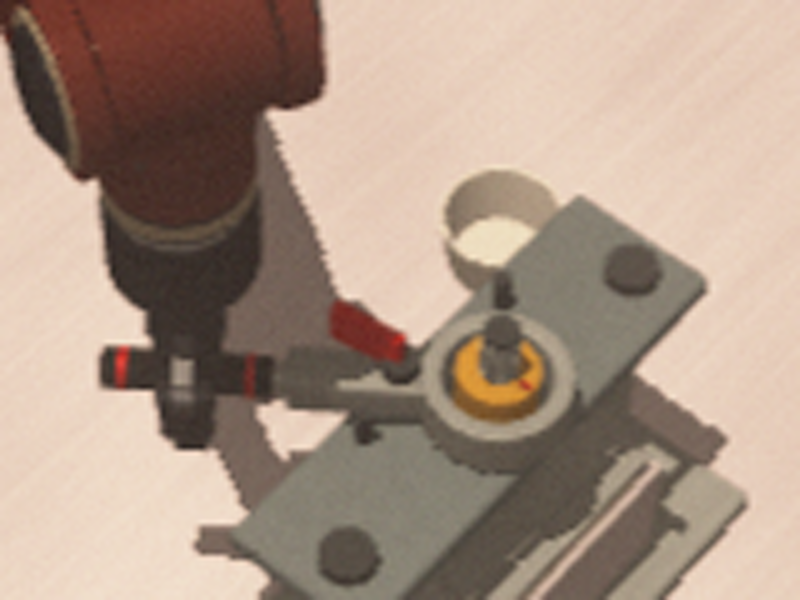

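The handle is at about -0.67 rad (step 2 met), the nut mark is unmoved at (525,384), and the lever is still about 0.5 rad over. I'll narrow the jaws and start the clockwise stroke.

Request:
servo_tool([
  [[0.33, 0, 0, 0, 0, 0, 0], [0.33, 0, -0.0054, -0.0001, 2, 0, 0], [0.33, 0, -0.0081, -0.0002, 3, 0, 0], [0.33, 0, -0.0081, -0.0002, 3, 0, 0], [0.33, 0, -0.0081, -0.0002, 3, 0, 0], [0.33, 0, -0.0081, -0.0002, 3, 0, 0], [0.33, 0, -0.0081, -0.0002, 3, 0, 0], [0.33, 0, -0.0054, -0.0001, 2, 0, 0], [0.33, 0, -0.0054, -0.0001, 2, 0, 0], [0.33, 0, -0.0054, -0.0001, 2, 0, 0]],
])

```text
time_s: 14.23
tcp_pos: [0.5, -0.0912, 0.1895]
ee_rot: [[0.003, 0.327, -0.945], [-0.002, -0.945, -0.327], [-1.0, 0.003, -0.002]]
force: [2.9, -2.7, -2.4]
finger_gap: 0.0283
```

```bash
cat > ft.py <<'E'
from workcell import ctrl
import numpy as np
s=ctrl.sense();p=s["tcp_pos"];R=s["ee_rot"]
d=p[:2]-[.646,-.040]
print(s["time_s"],"r",np.hypot(*d).round(4),"ang",np.arctan2(d[1],-d[0]).round(3),"ori",np.arctan2(R[1,2],-R[0,2]).round(3),"z",p[2].round(4),"F tool",(R.T@s["force"]).round(2),"gap",round(s["finger_gap"],4))
E
python3 ft.py; python3 look.py 9; python3 lev.py scene9.npz
```

```text
14.2333 r 0.1547 ang -0.337 ori -0.333 z 0.1895 F tool [ 2.38  3.49 -1.84] gap 0.0283
14.3333 [ 0.4996 -0.0905  0.1895] [-0.49 -1.16  0.53]
86 321 332 212 226
mean [ 0.5825 -0.0552  0.2426] angle about -x toward +y: 0.154 ext [ 0.562 -0.06   0.222] [ 0.602 -0.049  0.253]
```

View pics/scene9.png

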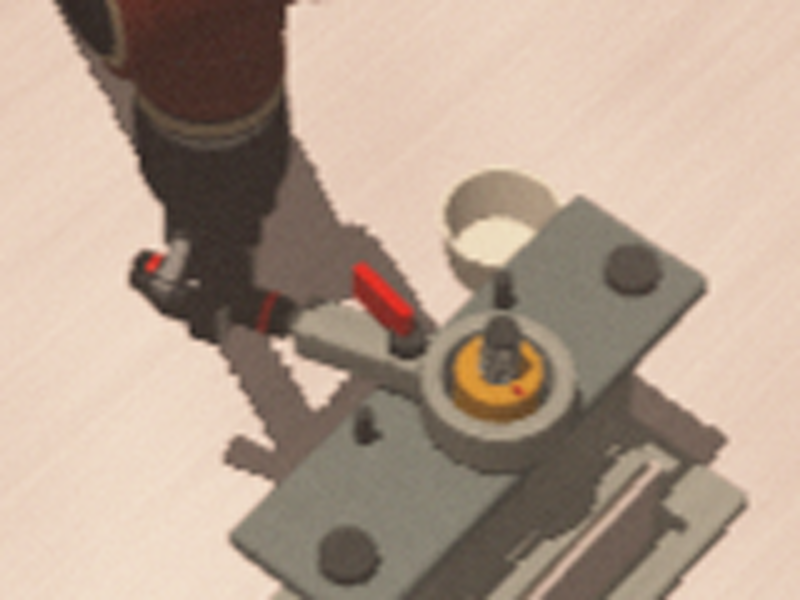

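The nut mark has moved clockwise from (525,384) to (517,390), so the ratchet is driving at about 3.5 N. From here I go in smaller strokes, checking the force after each one.

Request:
servo_tool([
  [[0.33, 0, -0.0041, -0.0001, 1.5, 0, 0], [0.33, 0, -0.0041, -0.0001, 1.5, 0, 0], [0.33, 0, -0.0041, -0.0001, 1.5, 0, 0], [0.33, 0, -0.0041, -0.0001, 1.5, 0, 0], [0.33, 0, -0.0041, -0.0001, 1.5, 0, 0], [0.33, 0, -0.0041, -0.0001, 1.5, 0, 0], [0.33, 0, -0.0041, -0.0001, 1.5, 0, 0], [0.33, 0, -0.0041, -0.0001, 1.5, 0, 0], [0.33, 0, -0.0041, -0.0001, 1.5, 0, 0], [0.33, 0, -0.0041, -0.0001, 1.5, 0, 0]],
])

```text
time_s: 15.17
tcp_pos: [0.4918, -0.0515, 0.1895]
ee_rot: [[0.001, 0.072, -0.997], [-0.002, -0.997, -0.072], [-1.0, 0.002, -0.0]]
force: [1.7, -3.8, -1.7]
finger_gap: 0.0283
```

```bash
python3 ft.py
```

```text
15.1667 r 0.1546 ang -0.075 ori -0.072 z 0.1895 F tool [ 1.73  3.95 -1.43] gap 0.0283
```

Request:
servo_tool([
  [[0.33, 0, -0.0041, -0.0001, 1.5, 0, 0], [0.33, 0, -0.0041, -0.0001, 1.5, 0, 0], [0.33, 0, -0.0041, -0.0001, 1.5, 0, 0], [0.33, 0, -0.0041, -0.0001, 1.5, 0, 0], [0.33, 0, -0.0041, -0.0001, 1.5, 0, 0], [0.33, 0, -0.0041, -0.0001, 1.5, 0, 0], [0.33, 0, -0.0041, -0.0001, 1.5, 0, 0], [0.33, 0, -0.0041, -0.0001, 1.5, 0, 0], [0.33, 0, -0.0041, -0.0001, 1.5, 0, 0], [0.33, 0, -0.0041, -0.0001, 1.5, 0, 0]],
])

```text
time_s: 16.0
tcp_pos: [0.4942, -0.0107, 0.1894]
ee_rot: [[-0.001, -0.189, -0.982], [-0.002, -0.982, 0.189], [-1.0, 0.002, 0.0]]
force: [-0.9, -3.9, 0.7]
finger_gap: 0.0283
```

```bash
python3 ft.py
```

```text
16.0 r 0.1546 ang 0.191 ori 0.19 z 0.1894 F tool [-0.67  4.01  0.11] gap 0.0283
```

Request:
servo_tool([
  [[0.33, 0, -0.0041, -0.0001, 1.5, 0, 0], [0.33, 0, -0.0041, -0.0001, 1.5, 0, 0], [0.33, 0, -0.0041, -0.0001, 1.5, 0, 0], [0.33, 0, -0.0041, -0.0001, 1.5, 0, 0], [0.33, 0, -0.0041, -0.0001, 1.5, 0, 0], [0.33, 0, -0.0041, -0.0001, 1.5, 0, 0], [0.33, 0, -0.0041, -0.0001, 1.5, 0, 0], [0.33, 0, -0.0041, -0.0001, 1.5, 0, 0], [0.33, 0, -0.0041, -0.0001, 1.5, 0, 0], [0.33, 0, -0.0041, -0.0001, 1.5, 0, 0]],
])

```text
time_s: 16.83
tcp_pos: [0.5071, 0.0279, 0.1894]
ee_rot: [[-0.002, -0.436, -0.9], [-0.002, -0.9, 0.436], [-1.0, 0.003, 0.001]]
force: [-2.4, -3.5, 2.1]
finger_gap: 0.0282
```

```bash
python3 ft.py
```

```text
16.8333 r 0.1546 ang 0.455 ori 0.451 z 0.1894 F tool [-2.07  4.16  0.6 ] gap 0.0282
```

There's no contact yet (4.2 N). I'll do another 9° and stop short of the handle's end stop.

Request:
servo_tool([
  [[0.33, 0, -0.0024, 0, 0.9, 0, 0], [0.33, 0, -0.0024, 0, 0.9, 0, 0], [0.33, 0, -0.0024, 0, 0.9, 0, 0], [0.33, 0, -0.0024, 0, 0.9, 0, 0], [0.33, 0, -0.0024, 0, 0.9, 0, 0], [0.33, 0, -0.0024, 0, 0.9, 0, 0], [0.33, 0, -0.0024, 0, 0.9, 0, 0], [0.33, 0, -0.0024, 0, 0.9, 0, 0], [0.33, 0, -0.0024, 0, 0.9, 0, 0], [0.33, 0, -0.0024, 0, 0.9, 0, 0]],
])

```text
time_s: 17.67
tcp_pos: [0.5192, 0.0487, 0.1894]
ee_rot: [[-0.002, -0.572, -0.821], [-0.002, -0.821, 0.572], [-1.0, 0.003, 0.0]]
force: [-4.3, -4.4, 2.2]
finger_gap: 0.0283
```

```bash
python3 ft.py; python3 look.py 10; python3 lev.py scene10.npz
```

```text
17.6667 r 0.1547 ang 0.611 ori 0.608 z 0.1894 F tool [-2.19  6.06  0.99] gap 0.0283
17.7667 [0.5194 0.049  0.1894] [-2.94 -4.55  2.85]
48 343 348 201 217
mean [0.6004 0.0009 0.2464] angle about -x toward +y: 1.029 ext [ 0.585 -0.013  0.222] [0.611 0.02  0.254]
```

View pics/scene10.png

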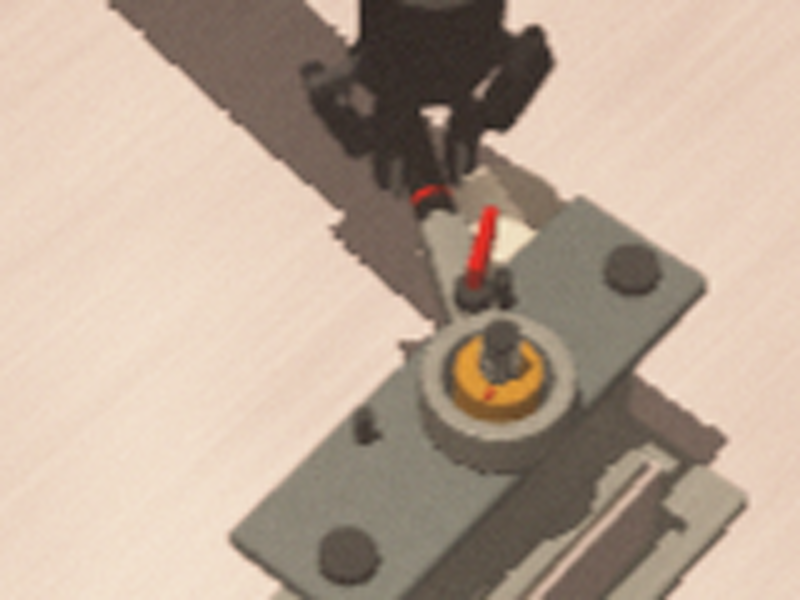

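The push rose to 6.1 N: either the lid or the handle's end stop. I'll hold still to see whether the force stays.

Request:
servo_tool([
  [[0.33, 0, 0, 0, 0, 0, 0], [0.33, 0, 0, 0, 0, 0, 0], [0.33, 0, 0, 0, 0, 0, 0], [0.33, 0, 0, 0, 0, 0, 0], [0.33, 0, 0, 0, 0, 0, 0], [0.33, 0, 0, 0, 0, 0, 0], [0.33, 0, 0, 0, 0, 0, 0], [0.33, 0, 0, 0, 0, 0, 0], [0.33, 0, 0, 0, 0, 0, 0], [0.33, 0, 0, 0, 0, 0, 0]],
])

```text
time_s: 18.6
tcp_pos: [0.5194, 0.049, 0.1894]
ee_rot: [[-0.001, -0.571, -0.821], [-0.001, -0.821, 0.571], [-1.0, 0.001, -0.0]]
force: [-3.1, -5.2, 1.3]
finger_gap: 0.028
```

```bash
python3 ft.py
```

```text
18.6 r 0.1547 ang 0.613 ori 0.608 z 0.1894 F tool [-1.33  6.01 -0.43] gap 0.028
```

The force held at 6.0 N at rest, so this may be the end stop at about 0.7 rad. I'll free-wheel back and take another stroke to tell which it is.

Request:
servo_tool([
  [[0.33, 0, 0.0054, -0.0001, -2, 0, 0], [0.33, 0, 0.0081, -0.0002, -3, 0, 0], [0.33, 0, 0.0108, -0.0004, -4, 0, 0], [0.33, 0, 0.0108, -0.0004, -4, 0, 0], [0.33, 0, 0.0108, -0.0004, -4, 0, 0], [0.33, 0, 0.0108, -0.0004, -4, 0, 0], [0.33, 0, 0.0108, -0.0004, -4, 0, 0], [0.33, 0, 0.0108, -0.0004, -4, 0, 0], [0.33, 0, 0.0108, -0.0004, -4, 0, 0], [0.33, 0, 0.0108, -0.0004, -4, 0, 0]],
])

```text
time_s: 19.43
tcp_pos: [0.4921, -0.0441, 0.189]
ee_rot: [[0.0, 0.042, -0.999], [0.003, -0.999, -0.042], [-1.0, -0.003, -0.0]]
force: [-1.3, 1.8, 0.2]
finger_gap: 0.028
```

Request:
servo_tool([
  [[0.33, 0, 0.0108, -0.0004, -4, 0, 0], [0.33, 0, 0.0108, -0.0004, -4, 0, 0], [0.33, 0, 0.0108, -0.0004, -4, 0, 0], [0.33, 0, 0.0108, -0.0004, -4, 0, 0], [0.33, 0, 0.0081, -0.0002, -3, 0, 0], [0.33, 0, 0.0054, -0.0001, -2, 0, 0], [0.33, 0, 0.0027, 0, -1, 0, 0], [0.33, 0, 0, 0, 0, 0, 0], [0.33, 0, 0, 0, 0, 0, 0], [0.33, 0, 0, 0, 0, 0, 0]],
])

```text
time_s: 20.27
tcp_pos: [0.5059, -0.1018, 0.1893]
ee_rot: [[0.001, 0.409, -0.912], [0.0, -0.912, -0.409], [-1.0, -0.0, -0.001]]
force: [0.1, 0.2, 0.1]
finger_gap: 0.0281
```

```bash
python3 ft.py; python3 look.py 11; python3 lev.py scene11.npz
```

```text
20.2667 r 0.1532 ang -0.416 ori -0.422 z 0.1893 F tool [-0.09 -0.13 -0.18] gap 0.0281
20.3667 [ 0.5058 -0.1018  0.1894] [ 0.   -0.07  0.25]
91 302 331 214 227
mean [ 0.5831 -0.0595  0.2431] angle about -x toward +y: -0.04 ext [ 0.536 -0.096  0.224] [ 0.604 -0.053  0.255]
```

View pics/scene11.png

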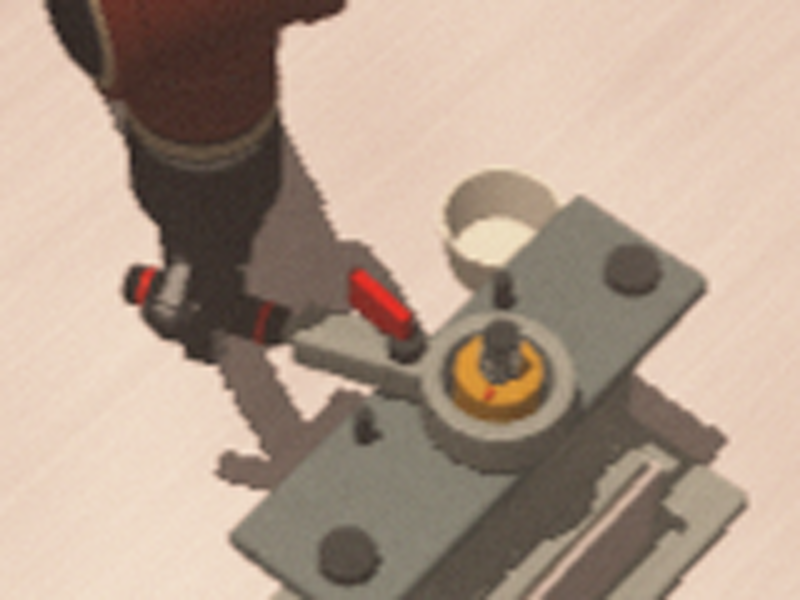

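The nut held at (489,395) while free-wheeling. I'll start the slow second stroke.

Request:
servo_tool([
  [[0.33, 0, -0.0027, 0, 1, 0, 0], [0.33, 0, -0.0027, 0, 1, 0, 0], [0.33, 0, -0.0027, 0, 1, 0, 0], [0.33, 0, -0.0027, 0, 1, 0, 0], [0.33, 0, -0.0027, 0, 1, 0, 0], [0.33, 0, -0.0027, 0, 1, 0, 0], [0.33, 0, -0.0027, 0, 1, 0, 0], [0.33, 0, -0.0027, 0, 1, 0, 0], [0.33, 0, -0.0027, 0, 1, 0, 0], [0.33, 0, -0.0027, 0, 1, 0, 0]],
])

```text
time_s: 21.2
tcp_pos: [0.4966, -0.0765, 0.1894]
ee_rot: [[0.0, 0.243, -0.97], [-0.0, -0.97, -0.243], [-1.0, 0.0, -0.0]]
force: [1.1, -1.5, -1.4]
finger_gap: 0.0283
```

```bash
python3 ft.py
```

```text
21.2 r 0.1538 ang -0.24 ori -0.246 z 0.1894 F tool [ 1.42  1.74 -0.68] gap 0.0283
```

Still lost motion (1.7 N). I'll continue.

Request:
servo_tool([
  [[0.33, 0, -0.0027, 0, 1, 0, 0], [0.33, 0, -0.0027, 0, 1, 0, 0], [0.33, 0, -0.0027, 0, 1, 0, 0], [0.33, 0, -0.0027, 0, 1, 0, 0], [0.33, 0, -0.0027, 0, 1, 0, 0], [0.33, 0, -0.0027, 0, 1, 0, 0], [0.33, 0, -0.0027, 0, 1, 0, 0], [0.33, 0, -0.0027, 0, 1, 0, 0], [0.33, 0, -0.0027, 0, 1, 0, 0], [0.33, 0, -0.0027, 0, 1, 0, 0]],
])

```text
time_s: 22.03
tcp_pos: [0.4922, -0.0501, 0.1893]
ee_rot: [[0.0, 0.071, -0.997], [-0.0, -0.997, -0.071], [-1.0, 0.0, -0.0]]
force: [1.1, -3.1, -0.0]
finger_gap: 0.0279
```

```bash
python3 ft.py
```

```text
22.0333 r 0.1542 ang -0.065 ori -0.071 z 0.1893 F tool [ 0.    3.13 -0.92] gap 0.0279
```

Request:
servo_tool([
  [[0.33, 0, -0.0027, 0, 1, 0, 0], [0.33, 0, -0.0027, 0, 1, 0, 0], [0.33, 0, -0.0027, 0, 1, 0, 0], [0.33, 0, -0.0027, 0, 1, 0, 0], [0.33, 0, -0.0027, 0, 1, 0, 0], [0.33, 0, -0.0027, 0, 1, 0, 0], [0.33, 0, -0.0027, 0, 1, 0, 0], [0.33, 0, -0.0027, 0, 1, 0, 0], [0.33, 0, -0.0027, 0, 1, 0, 0], [0.33, 0, -0.0027, 0, 1, 0, 0]],
])

```text
time_s: 22.87
tcp_pos: [0.4928, -0.0245, 0.1893]
ee_rot: [[0.001, -0.104, -0.995], [-0.004, -0.995, 0.104], [-1.0, 0.003, -0.002]]
force: [3.7, -6.8, -2.0]
finger_gap: 0.0279
```

```bash
python3 ft.py
```

```text
22.8667 r 0.154 ang 0.101 ori 0.104 z 0.1893 F tool [ 1.99  6.42 -4.43] gap 0.0279
```

The push is now 6.4 N with the handle mid-range, so this is the lid. I'll continue in small increments.

Request:
servo_tool([
  [[0.33, 0, -0.0013, 0, 0.5, 0, 0], [0.33, 0, -0.0013, 0, 0.5, 0, 0], [0.33, 0, -0.0013, 0, 0.5, 0, 0], [0.33, 0, -0.0013, 0, 0.5, 0, 0], [0.33, 0, -0.0013, 0, 0.5, 0, 0], [0.33, 0, -0.0013, 0, 0.5, 0, 0], [0.33, 0, -0.0013, 0, 0.5, 0, 0], [0.33, 0, -0.0013, 0, 0.5, 0, 0], [0.33, 0, 0, 0, 0, 0, 0], [0.33, 0, 0, 0, 0, 0, 0]],
])

```text
time_s: 23.7
tcp_pos: [0.4941, -0.0143, 0.1893]
ee_rot: [[0.001, -0.172, -0.985], [-0.004, -0.985, 0.172], [-1.0, 0.003, -0.002]]
force: [2.3, -7.2, -2.0]
finger_gap: 0.0281
```

```bash
python3 ft.py; python3 look.py 12
```

```text
23.7 r 0.154 ang 0.167 ori 0.173 z 0.1893 F tool [ 2.05  6.66 -3.48] gap 0.0281
23.8 [ 0.4942 -0.0143  0.1893] [ 3.18 -6.83 -2.66]
```

View pics/scene12.png

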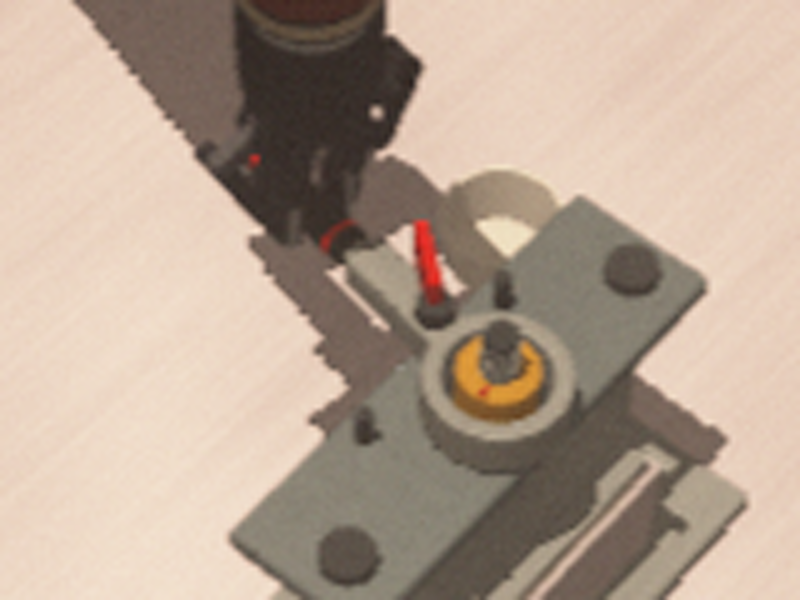

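Run:
```python
from h import *
for i in (1,2,8,9,10,11,12):
    c=dict(np.load(f"scene{i}.npz"));f=c["frame"][228:246,338:362]
    hsv=cv2.cvtColor(f,cv2.COLOR_RGB2HSV).astype(float)
    f=f.astype(float)
    # redness: brass hue ~ orange; weight by low G/R ratio
    bright=f[...,0]>110
    w=np.where(bright,np.clip(0.5-f[...,1]/np.maximum(f[...,0],1),0,1),0)
    vv,uu=np.nonzero(w>0);ww=w[vv,uu]
    if len(ww)==0: print(i,"none");continue
    u,v=(uu*ww).sum()/ww.sum()+338,(vv*ww).sum()/ww.sum()+228
    p=onz(c,u,v,.231);d=p[:2]-[.646,-.040]
    print(i,len(ww),round(u,1),round(v,1),"r",np.hypot(*d).round(4),"cw ang",(-np.arctan2(d[1],d[0])).round(3))
```

```text
1 2 354.7 236.7 r 0.0199 cw ang -0.003
2 2 354.6 236.6 r 0.0199 cw ang -0.003
8 2 354.7 236.7 r 0.02 cw ang -0.002
9 3 353.1 237.7 r 0.0197 cw ang 0.261
10 3 347.2 238.8 r 0.0204 cw ang 1.049
11 3 347.3 238.5 r 0.0194 cw ang 1.039
12 1 346.0 238.0 r 0.0189 cw ang 1.225
```

While held still mid-range the push is about 6.7 N, and the nut has turned about 1.22 rad. At 2 N per 100 N that is roughly 300 N on the lid. A 3° nudge should bring the push to about 8 N.

Request:
servo_tool([
  [[0.33, 0, -0.0013, 0, 0.5, 0, 0], [0.33, 0, -0.0013, 0, 0.5, 0, 0], [0.33, 0, -0.0013, 0, 0.5, 0, 0], [0.33, 0, -0.0013, 0, 0.5, 0, 0], [0.33, 0, -0.0013, 0, 0.5, 0, 0], [0.33, 0, -0.0013, 0, 0.5, 0, 0], [0.33, 0, 0, 0, 0, 0, 0], [0.33, 0, 0, 0, 0, 0, 0], [0.33, 0, 0, 0, 0, 0, 0], [0.33, 0, 0, 0, 0, 0, 0]],
])

```text
time_s: 24.63
tcp_pos: [0.4956, -0.0069, 0.1893]
ee_rot: [[0.001, -0.223, -0.975], [-0.004, -0.975, 0.223], [-1.0, 0.004, -0.002]]
force: [3.5, -8.4, -1.3]
finger_gap: 0.0282
```

```bash
python3 ft.py
```

```text
24.6333 r 0.154 ang 0.217 ori 0.225 z 0.1893 F tool [ 1.32  7.44 -5.31] gap 0.0282
```

The push across the grip is 7.4 N at rest. It rose about 0.8 N for 0.05 rad, which matches the lid's stiffness. I'll let go: ease off, open and lift away.

Request:
servo_tool([
  [[0.33, 0, 0.002, 0, 0, 0, 0], [0.45, 0, 0.002, 0, 0, 0, 0], [0.6, 0, 0, 0, 0, 0, 0], [0.6, 0, 0, 0, 0, 0, 0], [0.6, -0.01, 0, 0, 0, 0, 0], [0.6, -0.03, 0, 0, 0, 0, 0], [0.6, -0.035, 0, 0, 0, 0, 0], [0.6, -0.035, 0, 0, 0, 0, 0], [0.6, -0.03, 0, 0, 0, 0, 0], [0.6, 0, 0, 0, 0, 0, 0]],
])

```text
time_s: 25.47
tcp_pos: [0.4967, -0.0091, 0.3387]
ee_rot: [[0.013, -0.222, -0.975], [-0.002, -0.975, 0.222], [-1.0, -0.001, -0.013]]
force: [-0.0, 0.3, 1.1]
finger_gap: 0.0512
```

Request:
servo_tool([
  [[0.6, 0, 0.02, 0.01, 0, 0, 0], [0.6, 0, 0.035, 0.01, 0, 0, 0], [0.6, 0, 0.035, 0.01, 0, 0, 0], [0.6, 0, 0.035, 0.01, 0, 0, 0], [0.6, 0, 0.03, 0, 0, 0, 0], [0.6, 0, 0.02, 0, 0, 0, 0], [0.6, 0, 0, 0, 0, 0, 0], [0.6, 0, 0, 0, 0, 0, 0], [0.6, 0, 0, 0, 0, 0, 0], [0.6, 0, 0, 0, 0, 0, 0]],
])

```text
time_s: 26.3
tcp_pos: [0.4167, -0.1699, 0.3294]
ee_rot: [[0.0, -0.221, -0.975], [0.001, -0.975, 0.221], [-1.0, -0.001, -0.0]]
force: [1.0, 0.4, 0.1]
finger_gap: 0.0513
```

```bash
python3 look.py 13; python3 lev.py scene13.npz
python3 - <<'E'
import numpy as np,cv2
cv2.imwrite("pics/full13.png",np.load("scene13.npz")["frame"][:,:,::-1])
E
```

```text
26.4 [ 0.4168 -0.1699  0.3294] [ 0.57  0.26 -0.2 ]
59 331 336 205 221
mean [ 0.5841 -0.0291  0.2446] angle about -x toward +y: 0.547 ext [ 0.565 -0.04   0.226] [ 0.6   -0.013  0.256]
```

View pics/full13.png

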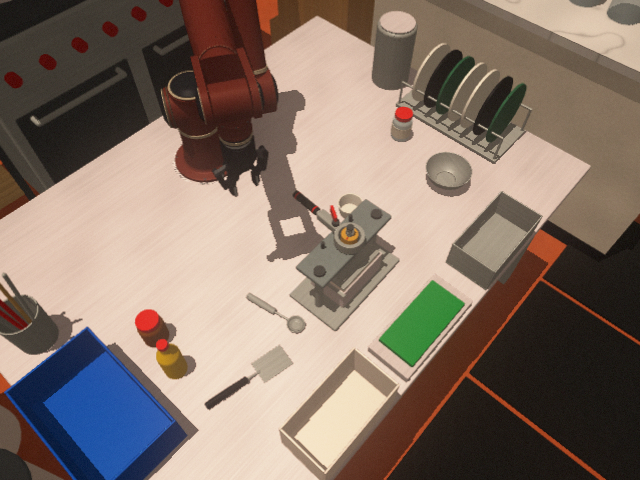

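View pics/scene13.png

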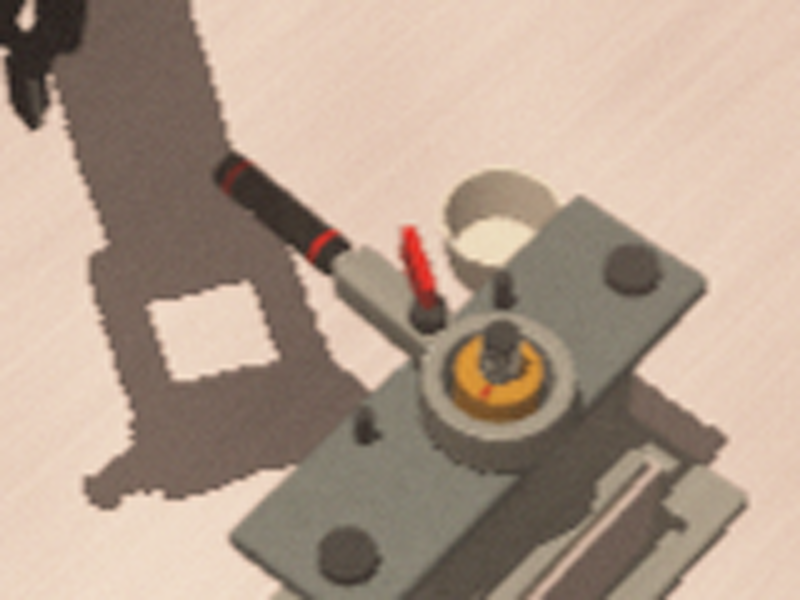

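After release the handle looks further back than where I left the tool, so I'll check the handle and nut angles before trusting the result.

```bash
python3 lev.py scene12.npz
cat > nut.py <<'E'
import sys
from h import *
for i in sys.argv[1:]:
    c=dict(np.load(f"scene{i}.npz"));f=c["frame"][228:246,338:362].astype(float)
    w=np.where(f[...,0]>110,np.clip(0.55-f[...,1]/np.maximum(f[...,0],1),0,1),0)
    vv,uu=np.nonzero(w>0);ww=w[vv,uu]
    u,v=(uu*ww).sum()/ww.sum()+338,(vv*ww).sum()/ww.sum()+228
    p=onz(c,u,v,.231);d=p[:2]-[.646,-.040]
    print(i,len(ww),round(u,2),round(v,2),"r",np.hypot(*d).round(4),"cw ang",(-np.arctan2(d[1],d[0])).round(3))
    g=c["frame"].astype(int)
    for a in ((255,165),):pass
E
python3 nut.py 8 9 10 11 12 13
python3 - <<'E'
from h import *
c=dict(np.load("scene13.npz"))
P=[onz(c,250+u/5,160+v/5,.215) for u,v in((237,177),(326,245))]
d=P[1]-P[0];print(P,"handle abs",np.arctan2(-d[1],d[0]))
E
```

```text
56 333 338 204 220
mean [ 0.5841 -0.0224  0.2452] angle about -x toward +y: 0.655 ext [ 0.567 -0.035  0.232] [ 0.6   -0.005  0.254]
8 4 354.6 236.59 r 0.0196 cw ang -0.006
9 3 353.21 237.68 r 0.0198 cw ang 0.245
10 3 347.27 238.51 r 0.0195 cw ang 1.044
11 3 347.33 238.4 r 0.0191 cw ang 1.04
12 3 346.26 237.8 r 0.0181 cw ang 1.204
13 4 346.71 237.72 r 0.0175 cw ang 1.148
[array([ 0.45872131, -0.03224931,  0.215     ]), array([ 0.52518094, -0.03372668,  0.215     ])] handle abs 0.022226009339918744
```

The lever is still over, but the handle sprang back to about 0.03 rad (it was near 0.22 under the push), and the nut reads 1.15 rad ±0.05. I'll go back and feel whether the load is really held.

Request:
servo_tool([
  [[0.5, 0, -0.0297, -0.0085, 0, 0, 0], [0.5, 0, -0.0297, -0.0085, 0, 0, 0], [0.5, 0, -0.0297, -0.0085, 0, 0, 0], [0.5, 0, -0.0297, -0.0085, 0, 0, 0], [0.5, 0, -0.0297, -0.0085, 0, 0, 0], [0.5, 0, 0, 0, -5.5, 0, 0], [0.5, 0, 0, 0, -5.5, 0, 0], [0.5, 0.02, 0, 0, 0, 0, 0], [0.5, 0.02, 0, 0, 0, 0, 0], [0.5, 0, 0, 0, 0, 0, 0]],
])

```text
time_s: 27.23
tcp_pos: [0.4891, -0.0342, 0.2849]
ee_rot: [[-0.007, -0.03, -1.0], [0.002, -1.0, 0.03], [-1.0, -0.002, 0.007]]
force: [0.1, 0.2, -0.5]
finger_gap: 0.0428
```

Request:
servo_tool([
  [[0.5, 0.02, 0, 0, 0, 0, 0], [0.5, 0.02, 0, 0, 0, 0, 0], [0.5, 0.02, 0, 0, 0, 0, 0], [0.5, 0.02, 0, 0, 0, 0, 0], [0.5, 0.015, 0, 0, 0, 0, 0], [0.5, 0.005, 0, 0, 0, 0, 0], [0.33, 0, 0, 0, 0, 0, 0], [0.33, 0, 0, 0, 0, 0, 0], [0.33, 0, 0, 0, 0, 0, 0], [0.33, 0, 0, 0, 0, 0, 0]],
])

```text
time_s: 28.07
tcp_pos: [0.4918, -0.0357, 0.1911]
ee_rot: [[0.003, -0.032, -0.999], [-0.001, -0.999, 0.032], [-1.0, 0.001, -0.003]]
force: [0.4, -0.3, 1.7]
finger_gap: 0.0281
```

```bash
python3 ft.py;python3 look.py 14; python3 lev.py scene14.npz; python3 nut.py 14
```

```text
28.0667 r 0.1543 ang 0.028 ori 0.032 z 0.1911 F tool [-1.68  0.27 -0.43] gap 0.0281
28.1667 [ 0.4915 -0.0357  0.1905] [0.01 0.22 0.74]
70 330 336 205 221
mean [ 0.5829 -0.0292  0.2449] angle about -x toward +y: 0.543 ext [ 0.564 -0.041  0.226] [ 0.6   -0.014  0.254]
14 4 346.7 237.78 r 0.0177 cw ang 1.146
```

View pics/scene14.png

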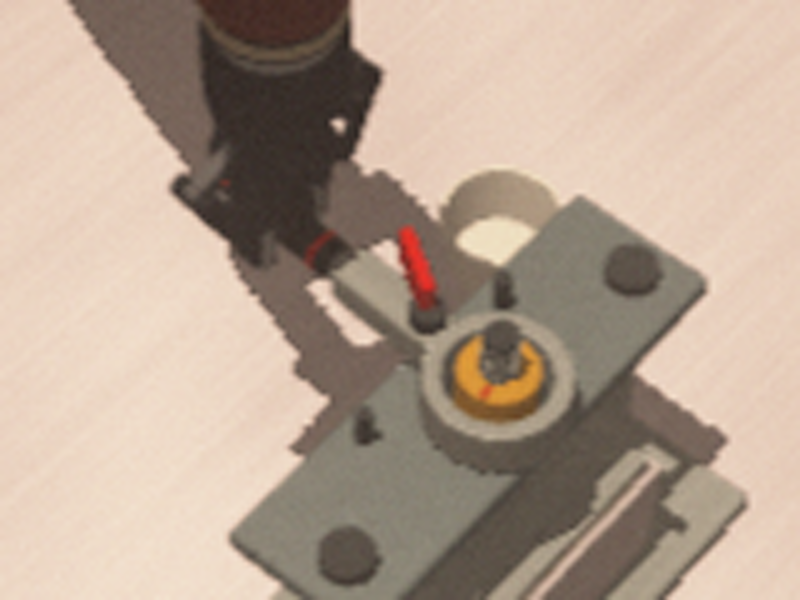

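The grip is straddled again with no load. Now a slow push to feel where the force rises.

Request:
servo_tool([
  [[0.33, 0, -0.0013, 0, 0.5, 0, 0], [0.33, 0, -0.0013, 0, 0.5, 0, 0], [0.33, 0, -0.0013, 0, 0.5, 0, 0], [0.33, 0, -0.0013, 0, 0.5, 0, 0], [0.33, 0, -0.0013, 0, 0.5, 0, 0], [0.33, 0, -0.0013, 0, 0.5, 0, 0], [0.33, 0, 0, 0, 0, 0, 0], [0.33, 0, 0, 0, 0, 0, 0], [0.33, 0, 0, 0, 0, 0, 0], [0.33, 0, 0, 0, 0, 0, 0]],
])

```text
time_s: 29.0
tcp_pos: [0.4913, -0.0281, 0.1893]
ee_rot: [[0.0, -0.084, -0.996], [-0.001, -0.996, 0.084], [-1.0, 0.001, -0.0]]
force: [0.4, -4.5, 0.0]
finger_gap: 0.0283
```

```bash
python3 ft.py;python3 look.py 15; python3 lev.py scene15.npz; python3 nut.py 15;python3 ft.py
```

```text
29.0 r 0.1552 ang 0.077 ori 0.084 z 0.1893 F tool [-0.02  4.46 -0.81] gap 0.0283
29.1 [ 0.4913 -0.028   0.1894] [-0.35 -4.08 -0.49]
64 331 336 205 221
mean [ 0.5839 -0.0287  0.2455] angle about -x toward +y: 0.568 ext [ 0.565 -0.039  0.225] [ 0.601 -0.016  0.255]
15 4 346.72 237.72 r 0.0175 cw ang 1.147
29.1 r 0.1552 ang 0.077 ori 0.085 z 0.1894 F tool [0.49 4.09 0.01] gap 0.0282
```

The grip now holds 4 N at rest within 0.05 rad and the nut hasn't moved, so the plate is loaded. I'll push on in small steps to about 8 N.

Request:
servo_tool([
  [[0.33, 0, -0.0013, 0, 0.5, 0, 0], [0.33, 0, -0.0013, 0, 0.5, 0, 0], [0.33, 0, -0.0013, 0, 0.5, 0, 0], [0.33, 0, -0.0013, 0, 0.5, 0, 0], [0.33, 0, -0.0013, 0, 0.5, 0, 0], [0.33, 0, -0.0013, 0, 0.5, 0, 0], [0.33, 0, 0, 0, 0, 0, 0], [0.33, 0, 0, 0, 0, 0, 0], [0.33, 0, 0, 0, 0, 0, 0], [0.33, 0, 0, 0, 0, 0, 0]],
])

```text
time_s: 29.93
tcp_pos: [0.4921, -0.0207, 0.1893]
ee_rot: [[-0.0, -0.137, -0.991], [-0.002, -0.991, 0.137], [-1.0, 0.002, -0.0]]
force: [-0.3, -6.4, -0.4]
finger_gap: 0.0278
```

```bash
python3 look.py 16; python3 lev.py scene16.npz; python3 nut.py 16;python3 ft.py
```

```text
30.0333 [ 0.4921 -0.0207  0.1894] [-0.76 -6.59 -0.43]
60 332 337 205 220
mean [ 0.5841 -0.0253  0.2447] angle about -x toward +y: 0.609 ext [ 0.567 -0.037  0.226] [ 0.601 -0.009  0.258]
16 4 346.63 237.83 r 0.0179 cw ang 1.153
30.0333 r 0.1551 ang 0.125 ori 0.137 z 0.1894 F tool [ 0.44  6.63 -0.15] gap 0.0283
```

Request:
servo_tool([
  [[0.33, 0, -0.0013, 0, 0.5, 0, 0], [0.33, 0, -0.0013, 0, 0.5, 0, 0], [0.33, 0, -0.0013, 0, 0.5, 0, 0], [0.33, 0, -0.0013, 0, 0.5, 0, 0], [0.33, 0, -0.0013, 0, 0.5, 0, 0], [0.33, 0, -0.0013, 0, 0.5, 0, 0], [0.33, 0, 0, 0, 0, 0, 0], [0.33, 0, 0, 0, 0, 0, 0], [0.33, 0, 0, 0, 0, 0, 0], [0.33, 0, 0, 0, 0, 0, 0]],
])

```text
time_s: 30.87
tcp_pos: [0.4932, -0.0131, 0.1893]
ee_rot: [[-0.0, -0.189, -0.982], [-0.002, -0.982, 0.189], [-1.0, 0.002, -0.0]]
force: [-0.5, -7.8, -0.1]
finger_gap: 0.0282
```

```bash
python3 look.py 17; python3 lev.py scene17.npz; python3 nut.py 17;python3 ft.py
```

```text
30.9667 [ 0.4933 -0.0131  0.1893] [-0.45 -7.14 -0.11]
55 333 337 204 219
mean [ 0.5838 -0.0217  0.2456] angle about -x toward +y: 0.662 ext [ 0.567 -0.036  0.227] [ 0.6   -0.008  0.254]
17 4 346.23 237.72 r 0.0179 cw ang 1.212
30.9667 r 0.1551 ang 0.174 ori 0.19 z 0.1893 F tool [ 0.12  7.1  -0.9 ] gap 0.0283
```

The push is about 7.5 N (7.1 to 7.8) at rest and the nut is at 1.21 rad. I'll ease off slowly, letting the handle follow, then open and lift.

Request:
servo_tool([
  [[0.33, 0, 0.0027, 0, -1, 0, 0], [0.33, 0, 0.0027, 0, -1, 0, 0], [0.33, 0, 0.0027, 0, -1, 0, 0], [0.33, 0, 0.0027, 0, -1, 0, 0], [0.33, 0, 0.0027, 0, -1, 0, 0], [0.33, 0, 0.0027, 0, -1, 0, 0], [0.33, 0, 0.0027, 0, -1, 0, 0], [0.33, 0, 0.0027, 0, -1, 0, 0], [0.33, 0, 0, 0, 0, 0, 0], [0.33, 0, 0, 0, 0, 0, 0]],
])

```text
time_s: 31.8
tcp_pos: [0.4906, -0.0338, 0.1893]
ee_rot: [[-0.0, -0.05, -0.999], [0.0, -0.999, 0.05], [-1.0, -0.0, 0.0]]
force: [-0.8, 0.3, -0.1]
finger_gap: 0.0278
```

```bash
python3 look.py 18; python3 lev.py scene18.npz; python3 nut.py 18;python3 ft.py
```

```text
31.9 [ 0.4906 -0.0337  0.1893] [-0.02  0.83 -0.39]
70 330 336 205 221
mean [ 0.5823 -0.0282  0.2444] angle about -x toward +y: 0.545 ext [ 0.562 -0.041  0.223] [ 0.6   -0.013  0.255]
18 3 346.76 237.69 r 0.0174 cw ang 1.142
31.9 r 0.1556 ang 0.041 ori 0.049 z 0.1893 F tool [ 0.39 -0.83  0.06] gap 0.0281
```

It behaves the same on both releases: handle at about 0.05 rad, nut settling at about 1.145 rad, well past where contact began (0.9–1.0 rad). Now I'll lift clear.

Request:
servo_tool([
  [[0.6, 0, 0, 0, 0, 0, 0], [0.6, 0, 0, 0, 0, 0, 0], [0.6, 0, 0, 0, 0, 0, 0], [0.6, -0.01, 0, 0, 0, 0, 0], [0.6, -0.03, 0, 0, 0, 0, 0], [0.6, -0.035, 0, 0, 0, 0, 0], [0.6, -0.035, 0, 0, 0, 0, 0], [0.6, -0.03, 0, 0, 0, 0, 0], [0.6, 0, 0, 0, 0, 0, 0], [0.6, 0, 0, 0, 0, 0, 0]],
])

```text
time_s: 32.73
tcp_pos: [0.4916, -0.0339, 0.3329]
ee_rot: [[0.006, -0.049, -0.999], [-0.001, -0.999, 0.049], [-1.0, 0.001, -0.006]]
force: [-1.3, -0.2, 0.1]
finger_gap: 0.0509
```

Request:
servo_tool([
  [[0.6, 0, 0.02, 0.01, 0, 0, 0], [0.6, 0, 0.035, 0.01, 0, 0, 0], [0.6, 0, 0.035, 0.01, 0, 0, 0], [0.6, 0, 0.035, 0.01, 0, 0, 0], [0.6, 0, 0.03, 0, 0, 0, 0], [0.6, 0, 0.02, 0, 0, 0, 0], [0.6, 0, 0, 0, 0, 0, 0], [0.6, 0, 0, 0, 0, 0, 0], [0.6, 0, 0, 0, 0, 0, 0], [0.6, 0, 0, 0, 0, 0, 0]],
])

```text
time_s: 33.57
tcp_pos: [0.442, -0.2054, 0.3287]
ee_rot: [[-0.001, -0.048, -0.999], [0.001, -0.999, 0.048], [-1.0, -0.001, 0.001]]
force: [0.1, -0.0, 0.0]
finger_gap: 0.0513
```

```bash
python3 look.py 19; python3 lev.py scene19.npz; python3 nut.py 19
python3 - <<'E'
import numpy as np,cv2
a=np.load("top0.npz")["frame"];b=np.load("top19.npz")["frame"]
cv2.imwrite("pics/topfull19.png",b[:,:,::-1])
E
```

```text
33.6667 [ 0.4421 -0.2055  0.3292] [-0.28  0.9   0.63]
58 330 336 206 221
mean [ 0.5837 -0.0295  0.2448] angle about -x toward +y: 0.54 ext [ 0.562 -0.04   0.227] [ 0.602 -0.017  0.253]
19 4 346.7 237.74 r 0.0176 cw ang 1.148
```

View pics/topfull19.png

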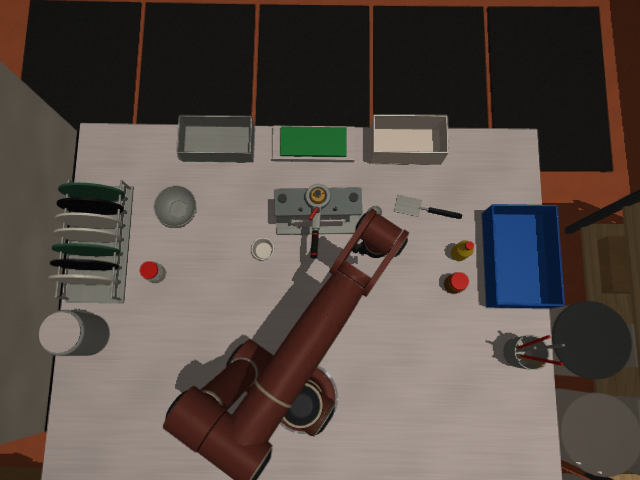

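The top view shows the arm clear of the press. The ramekin (262,249), jars, squeeze bottle, bowl and spatula are where they started; the spoon is mostly hidden under the wrist but was unmoved in the previous scene view. Handing in.

```bash
python3 -c "
from workcell import ctrl
print(ctrl.hand_in())"
```

```text
the job is handed in; nothing more can be done
None
```

The job is handed in at about 34 s of the 72 s. The lever is over to tighten, the plate is pressing the lid, and the arm is clear. I had no direct reading of plate force; it comes from the push and the nut angle.

**What I did**
- **Lever:** I flipped it to its clockwise stop, about 0.5 rad relative to the handle. On the first push the finger caught the fin's end at about 10 N sideways, under the 20 N limit. I backed off and pushed again further in.
- **Free-wheel:** I swung the handle back to about -0.67 rad and the nut mark did not move.
- **Tightening:** I worked the handle clockwise in two strokes, then re-pushed once to check. The last push across the grip was 7.1 to 7.8 N held still.

**Last checks**
- **Nut:** it settled at about 1.15 rad clockwise (camera, ±0.05). Contact seems to have begun around 0.9 to 1.0 rad, which puts the load left on the lid at about 110 to 260 N. At the last push it was about 170 to 370 N, depending on how much of that push was friction.
- **Lever:** still about 0.5 rad over.
- **Other objects:** all looked unmoved. The spoon was hidden under the wrist in the last picture, and I last saw it in place after the first release.

**What disagreed**
- **Springback:** the handle did not stay where left under load. It sprang back about 0.12 to 0.18 rad on letting go, and the nut about 0.06 rad, both times to the same place. Pushing again, the grip held 4 to 6.5 N before the nut moved, so I took the load as held.
- **First stroke:** its end was ambiguous, with 6 N held at rest from the lid, the handle's end stop or both. That is why I took a second stroke.

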